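# Refit the bench clay extruder after washing

### The job

The bench clay extruder has been washed; put it back together for the square-section run. Slide the die with the one large square opening down into the holder at the lower end of the barrel until it is fully home, and slide the plunger into the upper mouth of the barrel until its collar sits against the rim. Leave the other die in its rack and do not disturb the bowl, the vase or the brush.

Things in the scene. Friction and masses are not known exactly. Their poses are not given: they have to be found in the camera images.
- barrel: Extruder's steel barrel, fixed on a wooden stand at 35 degrees above the horizontal. Origin: on the bore's axis at the lower end, 85 mm above the bench. x: along the axis up-slope to the open mouth; y: level; z: square to the axis, up. Tube 52 mm outside, 46 mm bore. Die holder at the lower end; below z = -38 mm a plank; base board 130 mm wide, 18 high, reaching 225 mm up-slope.
- mouth (a point): Centre of the barrel's open upper mouth, in the plane of its rim, at x = 135 mm of barrel, same axes. The last 6 mm of the tube flare from the 46 mm bore to 52 mm inside and 58 mm outside.
- slot (a point): Middle of the floor (ledge) of the die holder's slot, at x = -5.25 mm, z = -34 mm of barrel, same axes: the die slides down against z. The slot is 10.5 mm thick along x and 66.4 mm wide along y, open at the top; straight walls up to 62 mm above this point, then all four flare out by 30 degrees, up to 72 mm. In front of it a steel frame with a window.
- die_square: Aluminium die with one 32 mm square opening: plate 8 mm thick, 64 wide, 68 tall, and on its top edge a pull tab 8 thick, 40 wide; 116 mm tall in all, 130 g. Origin: middle of the bottom edge; x: thickness, y: width, z: up to the tab. Faces alike: either way round. Stands 18 mm deep in the rack, bottom 10 mm above the bench. Fully home, its origin is at slot with z along the barrel's z.
- die_round: The other die: same plate and tab, but three round holes of 14 mm. In the other place of the rack (the two may have changed places). To be left there.
- rack: Fixed wooden block 60 x 180 x 28 mm; the dies stand in it side by side, 84 mm apart along its y, faces along its x. Origin under its centre.
- plunger: Plunger lying level on the rest, 194 mm long, all round on one axis, 220 g. Origin: centre of the piston's front face; x: along the axis to the handle. Piston 43 mm diameter, x = 0 to 20 mm, and guide, also 43 mm, x = 100 to 115, front edges bevelled to 35 mm; rod 14 mm; collar 60 mm diameter, x = 115 to 123. Roll is free. Home, the collar meets the rim (origin at x = 20 mm of barrel).
- handle (a point): On the plunger's axis at x = 154 mm, the middle of the wooden handle's plain 30 mm cylinder (x = 134 to 174 mm), which then swells to a 36 mm end at x = 180 to 194 mm.
- rest: Fixed wooden rest for the plunger, base 90 x 70 x 12 mm, two notched posts 52 mm tall at x = +-28 mm which carry the rod with its axis 45 mm above the bench; the handle overhangs at +x of the rest. Origin under its centre.
- bowl: Loose terracotta bowl, 136 mm across, 58 mm tall, origin under its centre; bystander.
- vase: Loose small terracotta vase, 76 mm across, 98 mm tall, origin under its centre; bystander.
- brush: Loose brush, 170 mm long, lying on the bench along its x; bystander.
Not all that is in view belongs to the job. Leave any purple look-alike of the die_square alone.

How it is judged:
At the end, for the whole second after the job is handed in: The square-opening die stands fully home in the holder (its bottom edge within 3 mm of the ledge, within 4 mm of the middle, in line with the slot within 0.1 rad), and the plunger is in the barrel with its collar within 4 mm of the rim, its axis within 4 mm and 0.06 rad of the bore's; both at rest (z of die_square in the frame of barrel between -0.038 and -0.031 m and x of die_square in the frame of barrel between -0.011 and 0 m and y of die_square in the frame of barrel between -0.004 and 0.004 m and angle between the x axis of die_square and the x axis of barrel, either way round below 0.1 rad and angle between the z axis of die_square and the z axis of barrel, either way round below 0.1 rad and linear speed of each of die_square, plunger below 0.02 m/s and x of plunger in the frame of barrel between 0.015 and 0.024 m and y of plunger in the frame of barrel between -0.004 and 0.004 m and z of plunger in the frame of barrel between -0.004 and 0.004 m and angle between the x axis of plunger and the x axis of barrel, either way round below 0.06 rad); the robot touches nothing.
It fails at once if the other die is moved by more than 15 mm (distance of die_round from where it was at the start of the episode above 0.015 m).
It fails at once if the bowl is pushed more than 20 mm (distance of bowl from where it was at the start of the episode above 0.02 m).
It fails at once if the vase is pushed more than 20 mm (distance of vase from where it was at the start of the episode above 0.02 m).
It fails at once if the brush is pushed more than 20 mm (distance of brush from where it was at the start of the episode above 0.02 m).
It also fails if it takes over 70 s, if anything falls off the work surface, if the arm or the gripper's body presses on something with over 40 N, if the wrist force passes 120 N, or if a joint passes its speed limit or range.

### The arm

A 7-joint arm with a two-finger parallel gripper is mounted at the origin on the work surface. World frame = base frame: x ahead of the robot, y to its left, z up, the work surface at z = 0. Lengths are in m, angles in rad, forces in N, time in s.
With the tool pointing down it reaches from about 0.425 to 0.95 m from the base axis. Payload 4.7 kg.
Tool frame: the origin (TCP) lies at the very end of the fingers, on their centre line; the grasp point (between the pads) lies 19 mm behind it (robot.tcp_to_grasp is the z of the grasp point in the tool frame, in m); z points along the fingers, y is the line along which they close (so a half turn about z gives the same grasp; the last joint's range is limited). The gripper opens to 85 mm and grips with 20 to 120 N. Pads are 22 mm wide; open, the fingers measure 114 mm over their backs; the gripper's body (76 mm by 85 mm) begins 54 mm behind the grasp point. The pads swing forward as they close: fully open they stand 13 mm farther back than shut.
Start: joints at [-1.354, 0.469, -0.049, 1.532, 0.024, 1.141, -0.082], TCP at [0.164, 0.655, 0.204] pointing down, gripper open.
Joint ranges: [-2.59, 2.59], [-0.33, 1.99], [-1.39, 1.29], [0.1, 2.45], [-1.04, 4.18], [0.21, 1.99], [-2.66, 2.66]. Speed limits (rad/s): [2.57, 2.57, 3.14, 3.14, 3.14, 3.14, 3.14].

### API

Orientations are given as a unit quaternion [x, y, z, w].
In Python, from bench import robot gives the robot as it stands.
- The arm moves only by the tool carry_out, never from a script. Its argument "commands" is a list that holds one entry, the list of rows, each a list of 6 numbers: the shift along the tool's x, y, z in units of 200 mm (1.0 is 200 mm), then the turn, a rotation vector about the tool's x, y, z in units of 120 degrees (1.0 is 120 degrees). A call has 1 to 20 rows; each row is the pose to reach, as a shift and turn from the pose commanded when the call began, along the tool's axes at that moment; what a row does not reach only later rows make up. A row lasts 1/8 s, in which the tool goes at most 62.5 mm and 10.7 degrees, less where a joint would pass 70% of its speed; a pose out of reach is approached as far as the arm can. A call with a number of a shift or a turn outside -1 to 1 is refused whole. A call with a gripper value outside its range is refused whole. "grip" is the opening, from -1 (shut) to 1 (fully open), so that 0 is half open, set as the call begins (left out, the last holds). The fingers move at their own pace and stop on an object; "force" is the grip in N (left out, the last holds). Time passes only in rows, so rows that repeat a pose let the fingers close. It gives the time, the measured TCP pose, the force, the opening and the grip force at its end, in the units of the state.
- robot.observe(): the state, without advancing time (a new reading comes with each control period).
- robot.grab_frame(name): name is "scene" or "top" or "wrist"; returns a dict with "image" (384x512x3 uint8, red, green, blue), "K" (3x3 intrinsics, pixels), "extrinsics" (4x4, takes a point from camera to world coordinates). Camera axes: x right, y down, z forward; pixel columns grow to the right and rows downward; lengths in m; the calibration is good to about 2 mm. A picture is of the moment at which its call begins. There is no depth.
- robot.finish_job(): hands the job in; it is judged then, once.
The state is a dict: "clock": time; "joint_positions": joint angles; "joint_velocities": joint speeds; "effort": joint torques, N m; "position": TCP position; "tcp_rot": TCP orientation; "ft_force": force on the tool from outside, world axes, zero at the start; "ft_torque": the same for the moment, N m; "grip_width": finger opening in m; "grasp_force": force on a finger pad.
Only numpy, scipy, OpenCV 4.12 (cv2) and the standard library are available. Lean on these libraries where they do the work, as an engineer would, in place of code of your own. Each camera call takes 0.05 s, during which the arm holds its last target. There are 200 camera calls.

## Working session

There is one attempt and no reset: what is moved stays moved. The work goes in short steps, Python scripts to look and compute and a tool call to move; the robot and the scene stay as the last step left them, time stands still between calls to the robot, and variables do not carry over. Pictures are saved under pics/ and viewed, at most 10 in all, crops included, and the job is handed in when it is done.

Besides the shell and the picture viewer there is one more tool, called after "Call:" as name([rows], argument=value, ...), one row to a line, values as JSON. carry_out: Moves the arm, as the interface text tells. Its arguments: {"type":"object","properties":{"commands":{"type":"array"},"grip":{"type":"number"},"force":{"type":"number"}},"required":["commands"]}

```bash
mkdir -p pics; ls
python3 - <<'E'
from bench import robot
import cv2,pickle
s=robot.observe();print(s)
print(robot.tcp_to_grasp)
for n in("scene","top"):
    f=robot.grab_frame(n);pickle.dump(f,open(f"pics/{n}.pkl","wb"))
    cv2.imwrite(f"pics/{n}.png",cv2.resize(f["image"][:,:,::-1],(800,600),interpolation=cv2.INTER_CUBIC));print(n,f["K"].tolist(),f["extrinsics"].round(4).tolist())
E
```

```text
pics
{'clock': 0.0, 'joint_positions': array([-1.35391151,  0.46946502, -0.04857087,  1.53367463,  0.02409025,
        1.14102509, -0.08233447]), 'joint_velocities': array([-0.00068944,  0.00185789, -0.00033068, -0.00016218,  0.00062421,
        0.00065244, -0.00033973]), 'effort': array([ 2.60840379e-04, -5.10318911e+01, -4.64865344e-02, -2.37706590e+01,
        1.08261080e-02,  8.14207160e-03, -3.19425915e-06]), 'position': array([0.1640877 , 0.65409509, 0.20315368]), 'tcp_rot': array([ 1.22597553e-01,  9.92455970e-01, -9.89881692e-04, -8.41573690e-05]), 'ft_force': array([-0.1015636 , -1.06198225,  0.36805638]), 'ft_torque': array([-0.01734544,  0.01455763, -0.0293108 ]), 'grasp_force': 0.0, 'grip_width': 0.08524953425986927}
-0.0187
scene [[352.7293052866422, 0.0, 252.6654845350865], [0.0, 352.7293052866422, 186.67822486149987], [0.0, 0.0, 1.0]] [[-0.4035, 0.7627, -0.5055, 1.1524], [0.915, 0.3376, -0.221, 0.3283], [0.0021, -0.5517, -0.8341, 1.0784], [0.0, 0.0, 0.0, 1.0]]
top [[401.3378928911129, 0.0, 252.88522199936102], [0.0, 401.3378928911129, 187.5432851871514], [0.0, 0.0, 1.0]] [[-0.006, -0.988, 0.1546, 0.4199], [-0.9998, 0.0028, -0.021, 0.0854], [0.0203, -0.1547, -0.9878, 1.3462], [0.0, 0.0, 0.0, 1.0]]
```

View pics/scene.png

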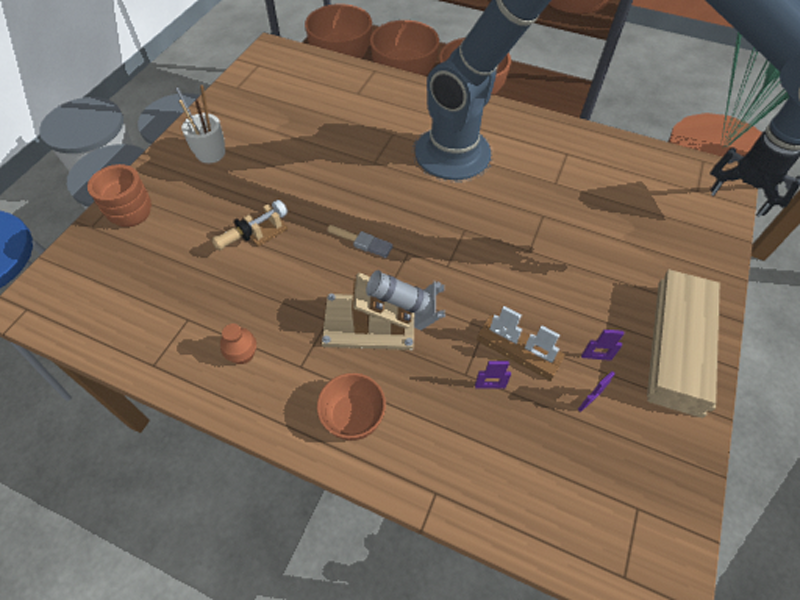

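View pics/top.png

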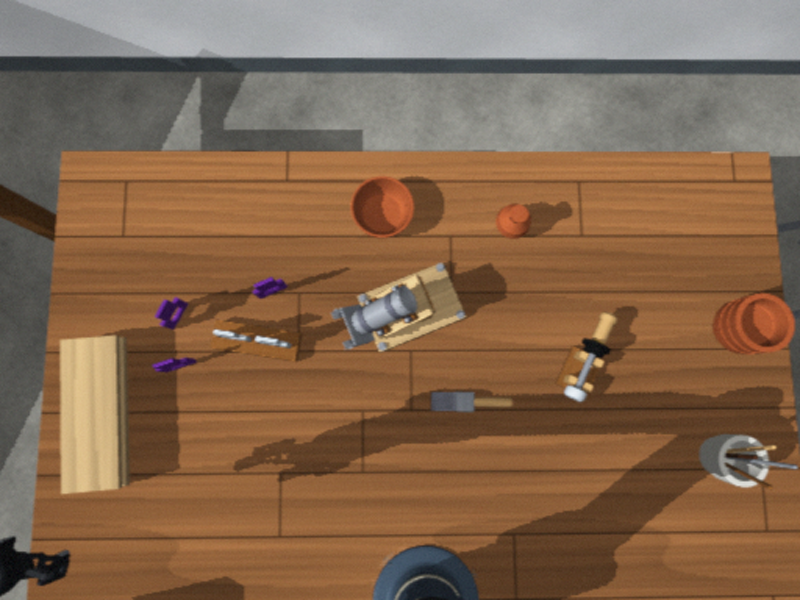

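The scene view shows two grey dies in the rack at (508,322) and (543,342), three purple look-alikes, the barrel at (400,290) and the plunger at (255,225). I'll enlarge the parts that matter.

Run:
```python
import cv2,pickle,numpy as np
S=pickle.load(open("pics/scene.pkl","rb"))["image"];T=pickle.load(open("pics/top.pkl","rb"))["image"]
def c(I,u,v,w,h,k):
    a=cv2.resize(I[v:v+h,u:u+w,::-1],None,fx=k,fy=k,interpolation=cv2.INTER_CUBIC)
    for i in range(0,w,10):cv2.putText(a,str(u+i),(i*k,8),0,.3,(255,255,255),1);cv2.line(a,(i*k,10),(i*k,14),(255,255,255),1)
    for j in range(0,h,10):cv2.putText(a,str(v+j),(0,j*k+4),0,.3,(0,255,255),1);cv2.line(a,(20,j*k),(24,j*k),(0,255,255),1)
    return a
O=np.zeros((600,800,3),np.uint8)
def put(a,x,y):
    h,w=a.shape[:2];h=min(h,600-y);w=min(w,800-x);O[y:y+h,x:x+w]=a[:h,:w]
put(c(S,305,190,60,55,5),0,0)
put(c(S,200,165,90,65,5),310,0)
put(c(T,208,162,92,68,4),0,330)
put(c(T,130,200,66,34,4),370,330)
put(c(T,355,195,44,64,4),640,330)
cv2.imwrite("pics/c1.png",O)
```

```text
(no output)
```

View pics/c1.png

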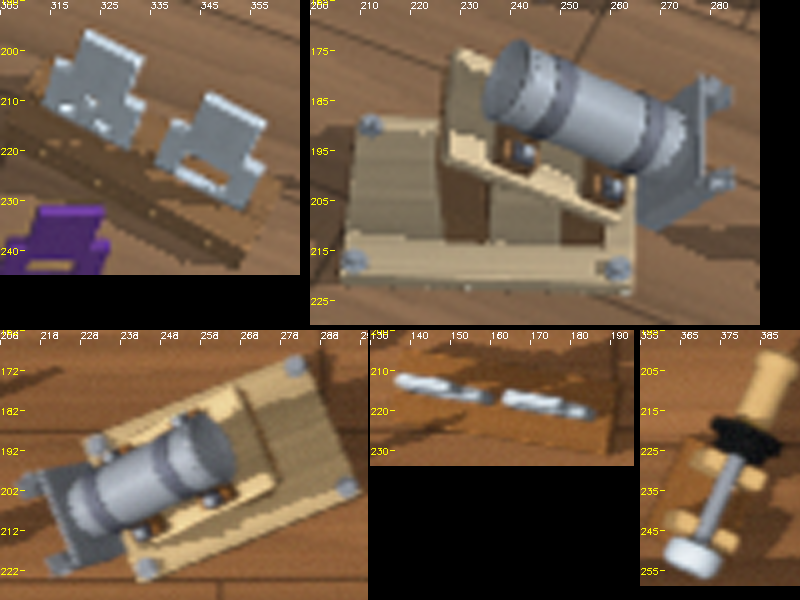

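The square opening is in the right-hand grey die in the scene view, at native px (347,222). The die at native px (325,208) shows three round holes. In the top view the square die is therefore the left one, near (147,214). Next I'll get rough positions.

```bash
cat > h.py <<'E'
import numpy as np,cv2,pickle
from scipy.spatial.transform import Rotation as R
def ray(f,uv,z):
    d=f["extrinsics"][:3,:3]@np.linalg.inv(f["K"])@[uv[0],uv[1],1];o=f["extrinsics"][:3,3]
    return o+d*(z-o[2])/d[2]
def proj(f,P):
    T=np.linalg.inv(f["extrinsics"]);p=(np.atleast_2d(P)@T[:3,:3].T+T[:3,3])@f["K"].T
    return p[:,:2]/p[:,2:]
def toolR(z,y):  # tool z dir, closing dir
    z=np.array(z,float)/np.linalg.norm(z);y=np.array(y,float);y-=z*(y@z);y/=np.linalg.norm(y)
    return R.from_matrix(np.c_[np.cross(y,z),y,z])
def cmd(s,p,Rt):  # shift/turn row to TCP p, Rt
    Rc=R.from_quat(s["tcp_rot"])
    return np.r_[Rc.inv().apply(np.array(p)-s["position"])/.2,(Rc.inv()*Rt).as_rotvec()/np.radians(120)].round(4).tolist()
def barrel(x,y,yaw):
    a=np.radians(35);c,s=np.cos(yaw),np.sin(yaw);ca,sa=np.cos(a),np.sin(a)
    return np.array([[c*ca,-s,-c*sa],[s*ca,c,-s*sa],[sa,0,ca]]),np.array([x,y,.085])
E
python3 - <<'E'
from h import *
S=pickle.load(open("pics/scene.pkl","rb"));T=pickle.load(open("pics/top.pkl","rb"))
p=lambda n,f,uv,z:print(n,ray(f,uv,z).round(4))
for uv in[(345,209),(356.5,214),(322,196.5),(333,202)]:p("die tab S",S,uv,.126)
for uv in[(136.5,212),(149,214.5),(164,216),(176,218.5)]:p("die tab T",T,uv,.126)
p("mouthT",T,(257,194),.162);p("mouthS",S,(240.5,182.5),.162)
p("lowT",T,(228,206),.085+.02)
for uv in[(282,172),(295,202),(232,192),(244.5,222)]:p("bolt",T,uv,.02)
p("piston",T,(368,252),.045);p("hend",T,(388.5,203),.045)
p("bowl",T,(245,133),.05);p("vase",T,(329,140),.09);p("purp",T,(172,184),.1);p("purp",T,(110,200),.1)
from bench import robot
f=robot.grab_frame("wrist");s=robot.observe();Rc=R.from_quat(s["tcp_rot"])
print("cam in tool",Rc.inv().apply(f["extrinsics"][:3,3]-s["position"]).round(3),(Rc.inv().as_matrix()@f["extrinsics"][:3,:3]).round(3).tolist(),f["K"][0,0])
E
```

```text
die tab S [0.5352 0.3721 0.126 ]
die tab S [0.5381 0.4093 0.126 ]
die tab S [0.5202 0.2927 0.126 ]
die tab S [0.5258 0.3306 0.126 ]
die tab T [0.5368 0.4127 0.126 ]
die tab T [0.529  0.3748 0.126 ]
die tab T [0.5243 0.3294 0.126 ]
die tab T [0.5166 0.293  0.126 ]
mouthT [0.5857 0.048  0.162 ]
mouthS [0.5981 0.0443 0.162 ]
lowT [0.5563 0.1366 0.105 ]
bolt [ 0.6802 -0.0413  0.02  ]
bolt [ 0.5782 -0.083   0.02  ]
bolt [0.6126 0.1269 0.02  ]
bolt [0.5124 0.0855 0.02  ]
piston [ 0.4123 -0.3118  0.045 ]
hend [ 0.5708 -0.3876  0.045 ]
bowl [0.8072 0.083  0.05  ]
vase [ 0.7718 -0.1891  0.09  ]
purp [0.6269 0.3124 0.1   ]
purp [0.577 0.503 0.1  ]
cam in tool [ 0.071  0.002 -0.169] [[0.0, -0.959, -0.283], [1.0, 0.0, -0.001], [0.001, -0.283, 0.959]] 321.9400479003358
```

Run:
```python
from h import *
from bench import robot
s=robot.observe()
print(cmd(s,[.535,.391,.25],toolR([0,0,-1],[.99,-.147,0])))
```

```text
[-2.1188, -0.8258, -0.2316, -0.0006, 0.0006, 0.703]
```

Call:
carry_out([
  [[0,0,-0.6,0,0,0],[0,0,-0.6,0,0,0.09],[-1,-0.4,-0.6,0,0,0.7],[-1,-0.4,-0.6,0,0,0.7],[-1,-0.4,-0.6,0,0,0.7],[-1,-0.4,-0.6,0,0,0.7],[-1,-0.4,-0.6,0,0,0.7],[-1,-0.4,-0.6,0,0,0.7],[-1,-0.4,-0.6,0,0,0.7]],
])

```text
clock: 1.27
position: [0.3386, 0.5282, 0.3238]
tcp_rot: [0.757, 0.653, -0.0, 0.0]
ft_force: [-0.2, -0.1, -1.1]
grip_width: 0.0853
grasp_force: 0.0
```

Run:
```python
from h import *
from bench import robot
s=robot.observe()
print(s["clock"],s["position"],s["joint_positions"].round(2),cmd(s,[.535,.391,.25],toolR([0,0,-1],[.99,-.147,0])))
```

```text
1.275 [0.33862169 0.52821921 0.32381605] [-1.28  0.32  0.28  1.5  -0.09  1.34 -1.13] [-0.5352, 1.0717, 0.369, -0.0002, 0.0003, 0.0005]
```

Call:
carry_out([
  [[-0.54,1,0.36,0,0,0],[-0.54,1,0.36,0,0,0],[-0.54,1,0.36,0,0,0],[-0.54,1,0.36,0,0,0],[-0.54,1,0.36,0,0,0],[-0.54,1,0.36,0,0,0]],
])

```text
clock: 2.02
position: [0.5209, 0.3941, 0.2519]
tcp_rot: [0.755, 0.656, -0.0, -0.001]
ft_force: [1.0, 1.1, 0.4]
grip_width: 0.0854
grasp_force: 0.0
```

Run:
```python
from h import *
from bench import robot
s=robot.observe();print(s["clock"],s["position"],s["joint_positions"].round(2),abs(s["joint_velocities"]).max())
f=robot.grab_frame("wrist");pickle.dump(f,open("pics/w1.pkl","wb"))
I=f["image"][:,:,::-1]
cv2.imwrite("pics/w1.png",cv2.resize(I,(800,600),interpolation=cv2.INTER_CUBIC))
```

```text
2.025 [0.52090126 0.39411268 0.25190957] [-0.96  0.41  0.36  1.55 -0.15  1.21 -0.72] 0.02739173071030636
```

View pics/w1.png

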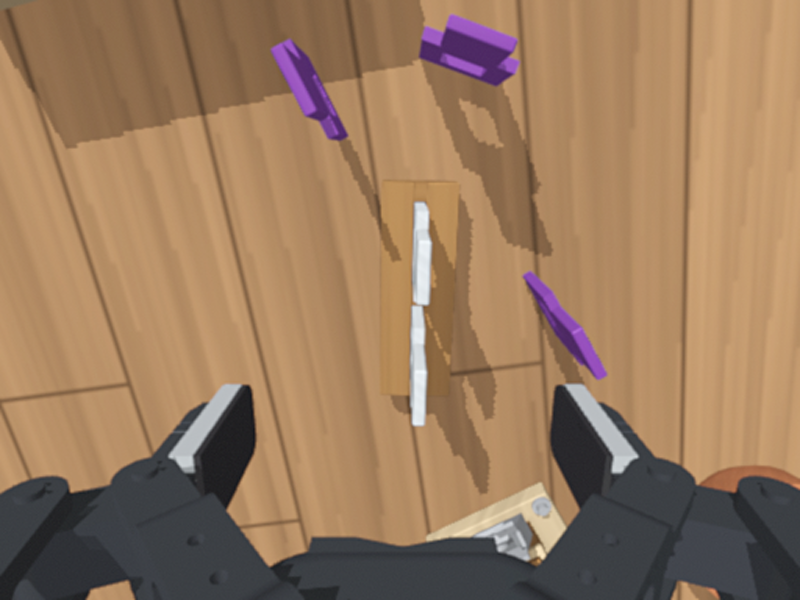

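The wrist view shows the rack's two grey dies end on. The square die is the upper one, with its tab's top edge centred at about (423.5,267). The round die's tab is at about (418,395). Purple plates stand clear at (565,325), (310,90) and (470,50).

Run:
```python
from h import *
f=pickle.load(open("pics/w1.pkl","rb"))
k=512/800
for uv in[(424,235),(423.5,267),(423,303),(418.5,425),(418.5,397)]:print(ray(f,(uv[0]*k,uv[1]*k),.126).round(4))
for uv in[(383,180),(459,183),(383,393),(450,396)]:print("rack",ray(f,(uv[0]*k,uv[1]*k),.028).round(4))
a=cv2.resize(f["image"][110:280,225:325,::-1],None,fx=5,fy=5)[:,:,:]
g=a[:600]
from bench import robot
s=robot.observe()
# square/plate extraction: bright low-sat pixels
I=f["image"].astype(int);m=((I.min(2)>200)&(I.max(2)-I.min(2)<25)).astype(np.uint8)
n,l,st,c=cv2.connectedComponentsWithStats(m)
for i in range(1,n):
    if st[i,4]>40:print(st[i],c[i].round(1))
```

```text
[0.5376 0.4175 0.126 ]
[0.5349 0.3984 0.126 ]
[0.5317 0.3761 0.126 ]
[0.5179 0.2929 0.126 ]
[0.5206 0.3132 0.126 ]
rack [0.5137 0.4471 0.028 ]
rack [0.5707 0.4368 0.028 ]
rack [0.4867 0.2701 0.028 ]
rack [0.5436 0.2592 0.028 ]
[265 130  11  65 494] [270.  162.5]
[264 196   9  76 510] [267.5 234.4]
```

Run:
```python
from h import *
from bench import robot
s=robot.observe()
print(cmd(s,[.5348,.3955,.089],toolR([0,0,-1],[.9886,-.151,0])))
```

```text
[0.0119, 0.0716, 0.8162, -0.0004, -0.0004, 0.0061]
```

Call:
carry_out([
  [[0.012,0.072,0.3,0,0,0.006],[0.012,0.072,0.5,0,0,0.006],[0.012,0.072,0.65,0,0,0.006],[0.012,0.072,0.8,0,0,0.006],[0.012,0.072,0.815,0,0,0.006],[0.012,0.072,0.815,0,0,0.006],[0.012,0.072,0.815,0,0,0.006]],
], grip=0.1)

```text
clock: 2.95
position: [0.5369, 0.3949, 0.0911]
tcp_rot: [0.759, 0.651, 0.002, -0.0]
ft_force: [-0.8, 0.3, 0.9]
grip_width: 0.047
grasp_force: 0.0
```

Call:
carry_out([
  [[0,0,0,0,0,0],[0,0,0,0,0,0],[0,0,0,0,0,0],[0,0,0,0,0,0],[0,0,0,0,0,0],[0,0,0,0,0,0]],
], grip=-1, force=40)

```text
clock: 3.7
position: [0.5364, 0.394, 0.0899]
tcp_rot: [0.759, 0.651, 0.0, -0.0]
ft_force: [-0.8, 0.1, 4.8]
grip_width: 0.0064
grasp_force: 41.7
```

```bash
cat >> h.py <<'E'
def diepose(b,h,dy=0,off=.08):
    Rb,o=barrel(*b);return o+Rb@[-.00525,dy,-.034+h+off],toolR(-Rb[:,2],Rb[:,0])
def down(b=None): pass
E
python3 - <<'E'
from h import *
from bench import robot
s=robot.observe()
p,r=diepose((.55,.149,np.radians(-68.3)),.14)
print(p,cmd(s,p,r))
E
```

```text
[0.50896337 0.25212049 0.234351  ] [-0.7216, -0.0269, -0.723, -0.2647, -0.1517, 0.4796]
```

Call:
carry_out([
  [[0,0,-0.25,0,0,0],[0,0,-0.5,0,0,0],[0,0,-0.8,0,0,0],[0,0,-0.9,0,0,0],[-0.15,0,-0.9,-0.04,-0.02,0.07],[-0.3,-0.01,-0.85,-0.08,-0.05,0.15],[-0.45,-0.02,-0.8,-0.12,-0.08,0.23],[-0.6,-0.02,-0.75,-0.17,-0.1,0.31],[-0.72,-0.027,-0.723,-0.22,-0.12,0.39],[-0.72,-0.027,-0.723,-0.265,-0.152,0.48],[-0.72,-0.027,-0.723,-0.265,-0.152,0.48],[-0.72,-0.027,-0.723,-0.265,-0.152,0.48],[-0.72,-0.027,-0.723,-0.265,-0.152,0.48]],
])

```text
clock: 5.32
position: [0.5088, 0.2517, 0.2336]
tcp_rot: [0.937, 0.179, 0.056, 0.296]
ft_force: [-0.3, -1.7, -1.1]
grip_width: 0.0067
grasp_force: 40.8
```

Run:
```python
from h import *
from bench import robot
s=robot.observe()
p,r=diepose((.55,.149,np.radians(-68.3)),.14)
print(s["position"],s["joint_positions"].round(2),cmd(s,p,r),s["grip_width"])
f=robot.grab_frame("wrist");pickle.dump(dict(f,s=s),open("pics/w2.pkl","wb"))
I=cv2.resize(f["image"][:,:,::-1],(800,600),interpolation=cv2.INTER_CUBIC)
cv2.imwrite("pics/w2.png",I)
```

```text
[0.50876622 0.2516553  0.23364107] [-1.37  0.47  0.73  1.75  0.29  1.23 -1.99] [0.0018, 0.0006, -0.0039, 0.0004, 0.0008, 0.0] 0.006655318724690169
```

View pics/w2.png

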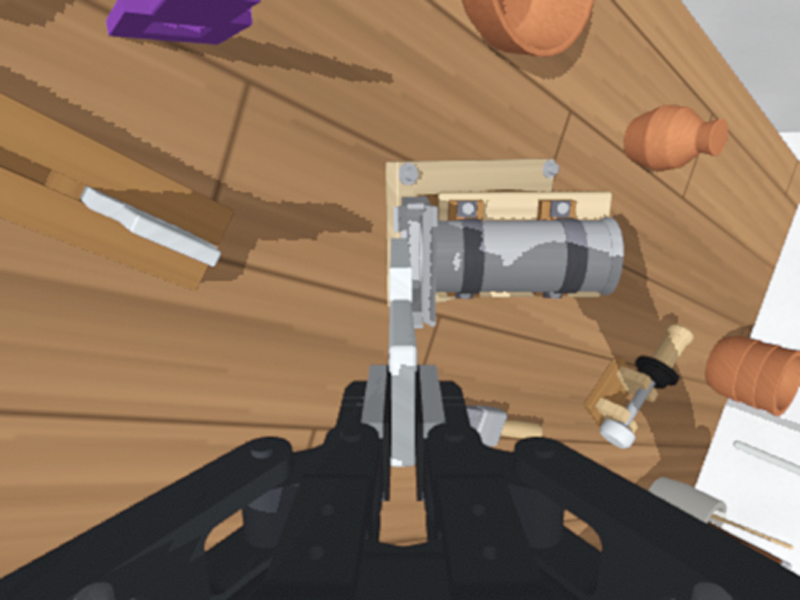

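The wrist view shows the die edge-on at about (402,240–465), the holder's slot top at about (400–437, 200–325), and the tube running level from (440,255) to the mouth at (622,255). I'll overlay the predicted outline to check both.

```bash
cat > ov.py <<'E'
from h import *
def segs(b):
    Rb,o=barrel(*b);t=np.linspace(0,2*np.pi,61)
    circ=lambda x,r:np.c_[0*t+x,r*np.cos(t),r*np.sin(t)]
    box=lambda x0,x1,y,z:np.array([[x0,-y,z],[x1,-y,z],[x1,y,z],[x0,y,z],[x0,-y,z]])
    L=[circ(.135,.029),circ(.135,.026),circ(.129,.026),box(-.0105-.0058,.0058,.039,.038),box(-.0105,0,.0332,.028)]
    return [l@Rb.T+o for l in L]+[np.array([[0.0,0,.026],[.129,0,.026]])@Rb.T+o]
def dieseg(p,r,off=.08,dy=0):
    P=[]
    for x in(-.004,.004):
        P.append(np.array([[x,-.032,0],[x,.032,0],[x,.032,.068],[x,.02,.068],[x,.02,.116],[x,-.02,.116],[x,-.02,.068],[x,-.032,.068],[x,-.032,0]]))
    # tool: x=die y, y=die x, z=-die z
    return [r.apply(np.c_[l[:,1]+dy,l[:,0],off-l[:,2]])+p for l in P]
def draw(I,f,L,col,k,o):
    for l in L:
        q=((proj(f,l)-o)*k+k/2)*8
        cv2.polylines(I,[q.round().astype(np.int32)],False,col,1,cv2.LINE_AA,3)
def crop(f,u,v,w,h,k):return cv2.resize(f["image"][v:v+h,u:u+w,::-1],None,fx=k,fy=k,interpolation=cv2.INTER_CUBIC)
E
cat > run2.py <<'E'
from ov import *
import sys
f=pickle.load(open("pics/w2.pkl","rb"));s=f["s"]
b=(.55,.149,np.radians(-68.3))
O=np.zeros((600,800,3),np.uint8)
a=crop(f,235,110,170,150,3);c=a.copy()
draw(c,f,segs(b),(0,255,0),3,(235,110))
draw(c,f,dieseg(s["position"],R.from_quat(s["tcp_rot"])),(0,0,255),3,(235,110))
O[:450,:510]=c
S=pickle.load(open("pics/scene.pkl","rb"));T=pickle.load(open("pics/top.pkl","rb"))
for F,(u,v),x,y in((S,(225,165),510,0),(T,(205,165),510,270)):
    c=crop(F,u,v,70,65,4);draw(c,F,segs(b),(0,255,0),4,(u,v));O[y:y+260,x:x+280]=c
cv2.imwrite("pics/c2.png",O)
E
python3 run2.py
```

```text
(no output)
```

View pics/c2.png

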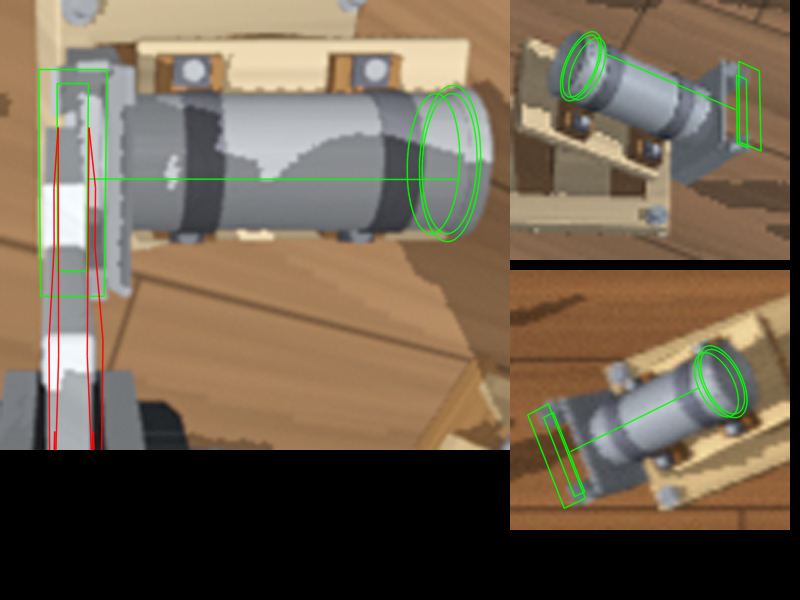

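```bash
cat > fit.py <<'E'
from ov import *
from scipy.optimize import least_squares
W=pickle.load(open("pics/w2.pkl","rb"));S=pickle.load(open("pics/scene.pkl","rb"));T=pickle.load(open("pics/top.pkl","rb"))
b0=(.55,.149,np.radians(-68.3))
m=lambda b:barrel(*b)[0]@[.135,0,0]+barrel(*b)[1]
meas=[(T,(2.9,-1.4)),(S,(-2.7,-.2)),(W,(3,0))]
meas=[(f,proj(f,m(b0))[0]+d) for f,d in meas]
s=W["s"];dp=s["position"]+R.from_quat(s["tcp_rot"]).apply([.032,0,.08]);dm=proj(W,dp)[0]+(-2.8,0)
def res(v):
    b=(v[0],v[1],b0[2]);r=[]
    for i,(f,q) in enumerate(meas):
        t=v[2+3*i:5+3*i];r+=list((proj(f,m(b)+t)[0]-q)/.7)+list(t/.002)
    r+=list((proj(W,dp+v[8:11])[0]-dm)/.7)
    return r
o=least_squares(res,np.r_[b0[:2],np.zeros(9)],x_scale=1e-3)
print(o.x.round(4),np.round(o.fun,1))
E
python3 fit.py
```

```text
[ 5.525e-01  1.403e-01  8.000e-04  0.000e+00  1.000e-04  0.000e+00
  3.000e-04 -1.000e-04 -7.000e-04  1.600e-03 -1.100e-03] [ 0.   0.4  0.4  0.   0.1 -0.1 -0.1  0.   0.1 -0.1 -0.  -0.2 -0.3  0.8
 -0.5  0.3  0.1]
```

```bash
cat > go.py <<'E'
from ov import *
from bench import robot
import sys
B=(.5525,.1403,np.radians(-68.3))
if __name__=="__main__":
    s=robot.observe();p,r=diepose(B,float(sys.argv[1]),float(sys.argv[2]))
    print(s["position"],cmd(s,p,r),s["ft_force"].round(1))
E
python3 go.py .08 0
```

```text
[0.50888042 0.25149862 0.23391512] [-0.0024, 0.0358, 0.3225, 0.0002, 0.0007, -0.0003] [-0.4  0.1 -1. ]
```

Call:
carry_out([
  [[0,0.036,0,0,0,0],[0,0.036,0.12,0,0,0],[0,0.036,0.24,0,0,0],[0,0.036,0.32,0,0,0],[0,0.036,0.32,0,0,0],[0,0.036,0.32,0,0,0]],
])

```text
clock: 6.12
position: [0.5249, 0.2133, 0.1862]
tcp_rot: [0.937, 0.179, 0.057, 0.295]
ft_force: [-0.3, 0.3, -0.9]
grip_width: 0.0065
grasp_force: 40.8
```

```bash
python3 go.py .08 0
cat > shot.py <<'E'
from go import *
s=robot.observe();r=R.from_quat(s["tcp_rot"])
O=np.zeros((600,800,3),np.uint8)
for n,(u,v,w,h,k),x,y in(("wrist",(235,100,110,150,4),0,0),("scene",(225,150,85,75,4),440,0),("top",(195,160,85,75,4),440,300)):
    f=robot.grab_frame(n);pickle.dump(dict(f,s=s),open(f"pics/{sys.argv[1]}_{n}.pkl","wb"))
    c=crop(f,u,v,w,h,k)
    if len(sys.argv)<3:draw(c,f,segs(B),(0,255,0),k,(u,v));draw(c,f,dieseg(s["position"],r),(0,0,255),k,(u,v))
    c=c[:600-y,:800-x];O[y:y+c.shape[0],x:x+c.shape[1]]=c
cv2.imwrite(f"pics/{sys.argv[1]}.png",O)
E
python3 shot.py a
```

```text
[0.52492427 0.21334057 0.18617125] [-0.0069, 0.0033, 0.0082, 0.0002, -0.0002, -0.0003] [-0.3  0.3 -0.9]
```

View pics/a.png

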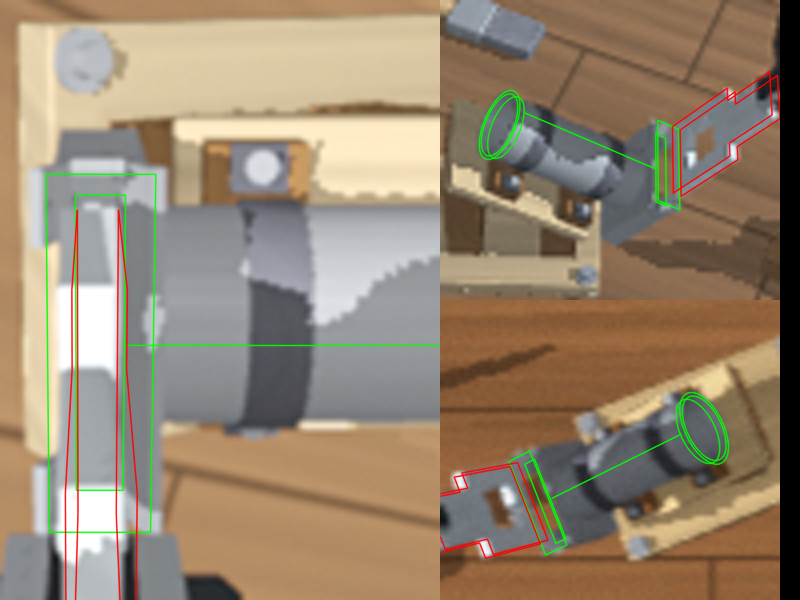

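Run:
```python
from go import *
f=pickle.load(open("pics/a_wrist.pkl","rb"));Rb,o=barrel(*B);t=np.linspace(0,6.28,400)
for x in(.02,.04,.06,.1):
    q=(proj(f,np.c_[0*t+x,.026*np.cos(t),.026*np.sin(t)]@Rb.T+o)-(235,100))*4
    i,j=q[:,1].argmin(),q[:,1].argmax();print(x,q[i].round(),q[j].round())
# measured along column: gradient
g=cv2.cvtColor(f["image"],cv2.COLOR_RGB2GRAY).astype(int)
for c in(278,282,290):print(c,g[145:215,c].tolist())
```

```text
0.02 [205. 203.] [204. 423.]
0.04 [290. 203.] [288. 423.]
0.06 [375. 203.] [372. 423.]
0.1 [545. 204.] [541. 423.]
278 [122, 125, 127, 129, 131, 129, 121, 122, 129, 133, 136, 138, 140, 140, 141, 143, 143, 146, 147, 148, 150, 150, 150, 152, 156, 158, 158, 157, 159, 162, 163, 160, 156, 155, 154, 152, 152, 151, 153, 154, 152, 151, 150, 148, 147, 145, 144, 144, 142, 143, 142, 140, 137, 136, 134, 132, 131, 128, 121, 120, 144, 183, 196, 172, 152, 151, 154, 156, 157, 151]
282 [160, 164, 165, 168, 170, 166, 138, 124, 129, 133, 135, 140, 141, 139, 141, 143, 145, 146, 146, 148, 150, 149, 148, 152, 155, 158, 157, 157, 158, 161, 162, 159, 157, 157, 155, 152, 152, 151, 154, 153, 153, 150, 149, 148, 146, 145, 144, 143, 142, 142, 142, 140, 137, 137, 135, 133, 132, 129, 123, 121, 138, 160, 164, 153, 150, 151, 152, 154, 156, 156]
290 [104, 104, 105, 105, 104, 107, 114, 125, 130, 132, 136, 139, 139, 140, 141, 144, 144, 145, 146, 148, 150, 149, 149, 152, 154, 156, 157, 155, 156, 159, 161, 158, 157, 157, 155, 153, 152, 152, 153, 154, 153, 151, 150, 148, 147, 145, 145, 144, 143, 142, 141, 140, 138, 136, 136, 132, 131, 128, 124, 121, 112, 103, 114, 133, 148, 151, 151, 152, 152, 153]
```

Call:
carry_out([
  [[-0.006,0.011,0,0,0,0],[-0.006,0.011,0.02,0,0,0],[-0.006,0.011,0.04,0,0,0],[-0.006,0.011,0.06,0,0,0],[-0.006,0.011,0.08,0,0,0],[-0.006,0.011,0.1,0,0,0],[-0.006,0.011,0.12,0,0,0],[-0.006,0.011,0.14,0,0,0],[-0.006,0.011,0.14,0,0,0]],
])

```text
clock: 7.4
position: [0.5299, 0.1952, 0.1637]
tcp_rot: [0.937, 0.179, 0.056, 0.296]
ft_force: [0.2, -0.2, -0.2]
grip_width: 0.0066
grasp_force: 40.8
```

```bash
python3 go.py .055 0
```

```text
[0.52985922 0.19519299 0.16367694] [0.0037, -0.0087, -0.0125, 0.0007, 0.0008, -0.0002] [ 0.2 -0.2 -0.2]
```

Call:
carry_out([
  [[0.002,0,0.03,0,0,0],[0.002,0,0.06,0,0,0],[0.002,0,0.09,0,0,0],[0.002,0,0.12,0,0,0],[0.002,0,0.14,0,0,0],[0.002,0,0.16,0,0,0],[0.002,0,0.18,0,0,0],[0.002,0,0.2,0,0,0],[0.002,0,0.22,0,0,0],[0.002,0,0.235,0,0,0],[0.002,0,0.25,0,0,0],[0.002,0,0.25,0,0,0]],
])

```text
clock: 8.9
position: [0.5409, 0.1688, 0.1229]
tcp_rot: [0.937, 0.179, 0.056, 0.296]
ft_force: [-0.5, 0.2, -0.9]
grip_width: 0.0068
grasp_force: 40.8
```

```bash
python3 go.py 0 0
```

```text
[0.54086066 0.16877497 0.12286253] [0.0014, -0.0089, 0.0133, 0.0007, 0.0007, -0.0002] [-0.5  0.2 -0.9]
```

Call:
carry_out([
  [[0,0,0.01,0,0,0],[0,0,0.02,0,0,0],[0,0,0.03,0,0,0],[0,0,0.03,0,0,0]],
])

```text
clock: 9.4
position: [0.5422, 0.1685, 0.1195]
tcp_rot: [0.937, 0.18, 0.057, 0.295]
ft_force: [-7.8, 6.4, 13.9]
grip_width: 0.0063
grasp_force: 43.0
```

```bash
python3 go.py 0 0
```

```text
[0.54215318 0.16852448 0.11950629] [-0.0041, -0.0021, -0.0025, -0.0002, -0.0003, 0.0003] [-7.8  6.4 13.9]
```

Call:
carry_out([
  [[0,0,0,0,0,0],[0,0,0,0,0,0],[0,0,0,0,0,0],[0,0,0,0,0,0],[0,0,-0.2,0,0,0],[0,0,-0.5,0,0,0],[0,0,-0.8,0,0,0],[0,0,-0.8,0,0,0]],
], grip=0)

```text
clock: 10.4
position: [0.5095, 0.2558, 0.2517]
tcp_rot: [0.937, 0.181, 0.06, 0.293]
ft_force: [-0.0, 0.2, -0.1]
grip_width: 0.0427
grasp_force: 0.0
```

Run:
```python
from ov import *
from bench import robot
import go
s=robot.observe();print(s["clock"],s["position"])
for n in("wrist","scene","top"):pickle.dump(dict(robot.grab_frame(n),s=s),open(f"pics/b_{n}.pkl","wb"))
Rb,o=barrel(*go.B);dp=o+Rb@[-.00525,0,-.034]
r=toolR(-Rb[:,2],Rb[:,0])
O=np.zeros((600,800,3),np.uint8)
W,S,T=[pickle.load(open(f"pics/b_{n}.pkl","rb")) for n in("wrist","scene","top")]
for f,(u,v,w,h,k),x,y,L in((W,(225,110,110,110,4),0,0,1),(S,(240,160,60,60,5),450,0,1),(T,(205,175,50,50,5),450,300,1),(T,(355,190,44,66,3),730,300,0)):
    c=crop(f,u,v,w,h,k)
    if L:draw(c,f,dieseg(dp,r,off=0),(0,0,255),k,(u,v))
    c=c[:600-y,:800-x];O[y:y+c.shape[0],x:x+c.shape[1]]=c
c=crop(T,355,190,44,66,2);O[445:577,10:98]=c
cv2.imwrite("pics/b.png",O)
```

```text
10.4 [0.50945114 0.25577431 0.25174184]
```

View pics/b.png

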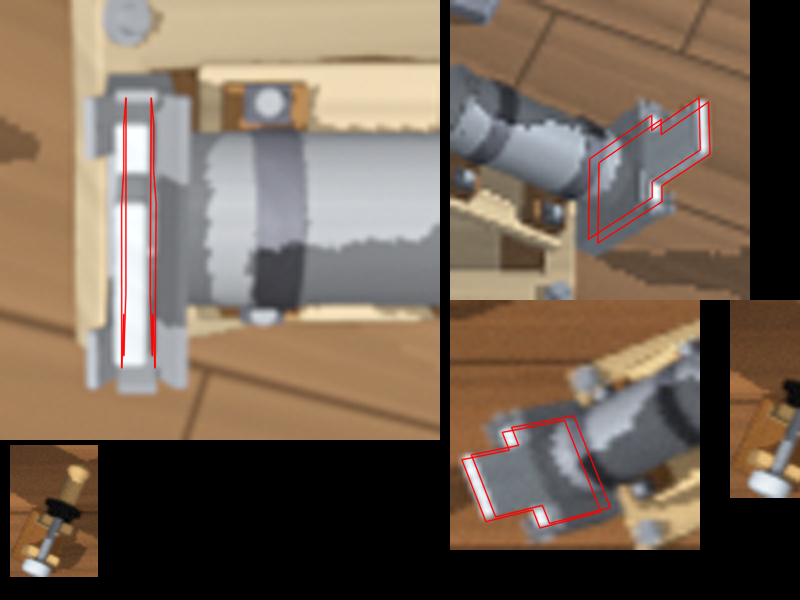

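The die sits fully home: its shoulders are level with the holder at (130,150) and (130,285), and the outline agrees in all three views. Now the plunger.

```bash
cat > mv.py <<'E'
from go import *
def tgt(x,y,z,yaw):return np.array([x,y,z]),toolR([0,0,-1],[np.cos(np.radians(yaw)),np.sin(np.radians(yaw)),0])
def plpose(x,dz=0,dy=0):  # plunger origin at barrel x; grasp at 154
    Rb,o=barrel(*B);return o+Rb@[x+.154,dy,dz-.019],toolR(-Rb[:,2],Rb[:,1])
E
python3 - <<'E'
from mv import *
S=pickle.load(open("pics/scene.pkl","rb"))
for uv in((281,209),(218,242)):print(ray(S,(uv[0]*.64,uv[1]*.64),.045))
s=robot.observe();print(cmd(s,*tgt(.53,.1,.36,0)))
E
```

```text
[ 0.4147643  -0.30473926  0.045     ]
[ 0.56685302 -0.38898138  0.045     ]
[-0.1742, 0.925, -0.0327, 0.256, 0.1756, -0.551]
```

Call:
carry_out([
  [[-0.05,0.2,-0.1,0.03,0.02,-0.07],[-0.1,0.45,-0.1,0.06,0.04,-0.14],[-0.17,0.7,-0.08,0.1,0.07,-0.21],[-0.17,0.92,-0.04,0.13,0.09,-0.28],[-0.17,0.92,-0.03,0.17,0.115,-0.36],[-0.17,0.92,-0.03,0.2,0.14,-0.43],[-0.17,0.92,-0.03,0.23,0.16,-0.5],[-0.17,0.92,-0.03,0.256,0.176,-0.55],[-0.17,0.92,-0.03,0.256,0.176,-0.55]],
])

```text
clock: 11.68
position: [0.5311, 0.0993, 0.3579]
tcp_rot: [0.71, 0.705, -0.0, 0.0]
ft_force: [-0.3, 0.2, -0.2]
grip_width: 0.0428
grasp_force: 0.0
```

Run:
```python
from mv import *
s=robot.observe();print(s["clock"],s["position"],s["joint_positions"].round(2),cmd(s,*tgt(.53,-.1,.34,60)),cmd(s,*tgt(.535,-.37,.2,60)))
```

```text
11.675 [0.53110475 0.09928676 0.35791998] [-0.92  0.16  0.78  1.66 -0.12  1.37 -0.14] [-0.9964, 0.0015, 0.0899, -0.0001, 0.0001, -0.5034] [-2.346, 0.0361, 0.7902, -0.0001, 0.0001, -0.5034]
```

Call:
carry_out([
  [[-0.2,0,0.02,0,0,-0.08],[-0.45,0,0.04,0,0,-0.16],[-0.7,0,0.06,0,0,-0.24],[-0.95,0,0.09,0,0,-0.32],[-1,0,0.09,0,0,-0.4],[-1,0,0.09,0,0,-0.48],[-1,0,0.09,0,0,-0.503]],
], grip=0.6)

```text
clock: 12.55
position: [0.5301, -0.0981, 0.34]
tcp_rot: [0.256, 0.967, 0.001, -0.0]
ft_force: [0.9, 0.9, 0.1]
grip_width: 0.0683
grasp_force: 0.0
```

Run:
```python
from mv import *
s=robot.observe();print(s["clock"],s["position"],s["joint_positions"].round(2),cmd(s,*tgt(.53,-.36,.2,64.4)))
```

```text
12.55 [ 0.53005448 -0.09810443  0.339997  ] [-0.54  0.17  0.76  1.69 -0.12  1.33  1.3 ] [-0.6489, -1.1391, 0.6972, 0.001, -0.0003, -0.0341]
```

Call:
carry_out([
  [[-0.15,-0.2,0.05,0,0,-0.03],[-0.3,-0.45,0.15,0,0,-0.03],[-0.45,-0.7,0.3,0,0,-0.03],[-0.55,-0.9,0.4,0,0,-0.03],[-0.6,-1,0.5,0,0,-0.03],[-0.6,-1,0.5,0,0,-0.03],[-0.6,-1,0.5,0,0,-0.03]],
])

```text
clock: 13.42
position: [0.5369, -0.3296, 0.2405]
tcp_rot: [0.225, 0.974, 0.002, 0.001]
ft_force: [0.6, 0.1, 1.2]
grip_width: 0.0686
grasp_force: 0.0
```

Run:
```python
from mv import *
s=robot.observe();print(s["position"])
f=robot.grab_frame("wrist");pickle.dump(dict(f,s=s),open("pics/w3.pkl","wb"))
cv2.imwrite("pics/w3.png",cv2.resize(f["image"][:,:,::-1],(800,600),interpolation=cv2.INTER_CUBIC))
```

```text
[ 0.53689622 -0.32957495  0.2404854 ]
```

View pics/w3.png

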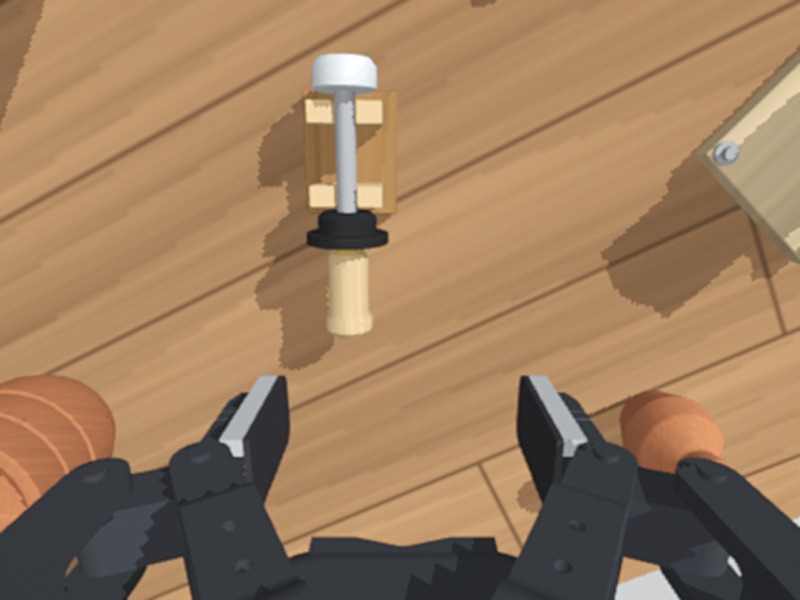

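The wrist view shows the plunger with its piston at (344,75), collar at (347,238), and handle from (348,250) to (350,337).

Run:
```python
from mv import *
f=pickle.load(open("pics/w3.pkl","rb"));s=f["s"]
P=[ray(f,(u*.64,v*.64),.045) for u,v in((344.5,75),(345.3,150),(347,238),(348.5,285),(349.5,327))]
P=np.array(P);print(P.round(4))
d=P[3]-P[0];d=(P[4]-P[0]);d/=np.linalg.norm(d);yaw=np.degrees(np.arctan2(d[1],d[0]))
t=(P-P[0])@d;print(yaw,(t-t[2]+.119).round(4))
h=P[2]+d*.035;print("handle",h)
T=pickle.load(open("pics/b_top.pkl","rb"));S=pickle.load(open("pics/b_scene.pkl","rb"))
print(proj(T,h)/.64,proj(S,h)/.64)
s=robot.observe();print(cmd(s,*tgt(h[0],h[1],.026,yaw+90)))
```

```text
[[ 0.4131 -0.3098  0.045 ]
 [ 0.4557 -0.3318  0.045 ]
 [ 0.5106 -0.3595  0.045 ]
 [ 0.5425 -0.375   0.045 ]
 [ 0.5723 -0.3898  0.045 ]]
-26.671695901024897 [0.0096 0.0575 0.119  0.1544 0.1877]
handle [ 0.54189926 -0.37516454  0.045     ]
[[601.92386018 330.93879534]] [[228.71452606 236.38602628]]
[-0.1194, -0.2002, 1.0741, 0.002, 0.0006, 0.0058]
```

Call:
carry_out([
  [[-0.12,-0.2,0.1,0,0,0.006],[-0.12,-0.2,0.35,0,0,0.006],[-0.12,-0.2,0.6,0,0,0.006],[-0.12,-0.2,0.8,0,0,0.006],[-0.12,-0.2,0.9,0,0,0.006],[-0.12,-0.2,0.9,0,0,0.006]],
])

```text
clock: 14.22
position: [0.5413, -0.3757, 0.0601]
tcp_rot: [0.231, 0.973, 0.002, 0.0]
ft_force: [-0.0, -0.0, 0.3]
grip_width: 0.0684
grasp_force: 0.0
```

Run:
```python
from mv import *
s=robot.observe();print(s["position"],cmd(s,*tgt(.5419,-.3752,.026,63.33)))
```

```text
[ 0.54133031 -0.37574138  0.06008574] [-0.0014, 0.003, 0.1704, 0.0018, -0.0001, -0.0003]
```

Call:
carry_out([
  [[0,0.003,0.09,0,0,0],[0,0.003,0.17,0,0,0],[0,0.003,0.17,0,0,0]],
])

```text
clock: 14.6
position: [0.5406, -0.3754, 0.025]
tcp_rot: [0.232, 0.973, 0.002, -0.0]
ft_force: [0.1, -0.7, 0.3]
grip_width: 0.0682
grasp_force: 0.0
```

Call:
carry_out([
  [[0,0,0,0,0,0],[0,0,0,0,0,0],[0,0,0,0,0,0],[0,0,0,0,0,0],[0,0,-0.05,0,0,0],[0,0,-0.1,0,0,0],[0,0,-0.2,0,0,0],[0,0,-0.2,0,0,0]],
], grip=-1, force=80)

```text
clock: 15.6
position: [0.5425, -0.3775, 0.069]
tcp_rot: [0.232, 0.973, 0.001, 0.003]
ft_force: [0.9, -0.1, -0.2]
grip_width: -0.0001
grasp_force: 0.0
```

Run:
```python
from mv import *
s=robot.observe();p,r=plpose(.18)
print(s["position"],p,cmd(s,p,r))
```

```text
[ 0.54245501 -0.37754835  0.06902107] [ 0.65769101 -0.12403332  0.26101064] [0.0518, 1.3941, -0.956, 0.1078, -0.2767, 0.3342]
```

The fingers closed on nothing. I'll back off, open, and look from all cameras in one picture.

Call:
carry_out([
  [[0,0,-0.2,0,0,0],[0,0,-0.5,0,0,0],[0,0,-0.8,0,0,0],[-0.6,0,-0.9,0,0,0],[-0.6,0,-0.9,0,0,0],[-0.6,0,-0.9,0,0,0],[-0.6,0,-0.9,0,0,0]],
], grip=0.6)

```text
clock: 16.48
position: [0.6469, -0.431, 0.2455]
tcp_rot: [0.232, 0.973, 0.002, -0.0]
ft_force: [0.1, 0.3, 0.9]
grip_width: 0.0684
grasp_force: 0.0
```

Run:
```python
from mv import *
s=robot.observe();print(s["position"],s["clock"])
O=np.zeros((600,800,3),np.uint8)
F={n:dict(robot.grab_frame(n),s=s) for n in("wrist","scene","top")}
pickle.dump(F,open("pics/d.pkl","wb"))
def put(c,x,y):
    c=c[:600-y,:800-x];O[y:y+c.shape[0],x:x+c.shape[1]]=c
put(cv2.resize(F["wrist"]["image"][:,:,::-1],(512,384)),0,0)
put(crop(F["scene"],125,115,70,60,4),515,0)
put(crop(F["top"],345,185,70,70,4),515,250)
T=pickle.load(open("pics/b_top.pkl","rb"));put(crop(T,345,185,70,70,3),0,390)
W=pickle.load(open("pics/w3.pkl","rb"));put(crop(W,180,20,90,205,1),240,390)
cv2.imwrite("pics/d.png",O)
```

```text
[ 0.64688373 -0.43102517  0.24545426] 16.475
```

View pics/d.png

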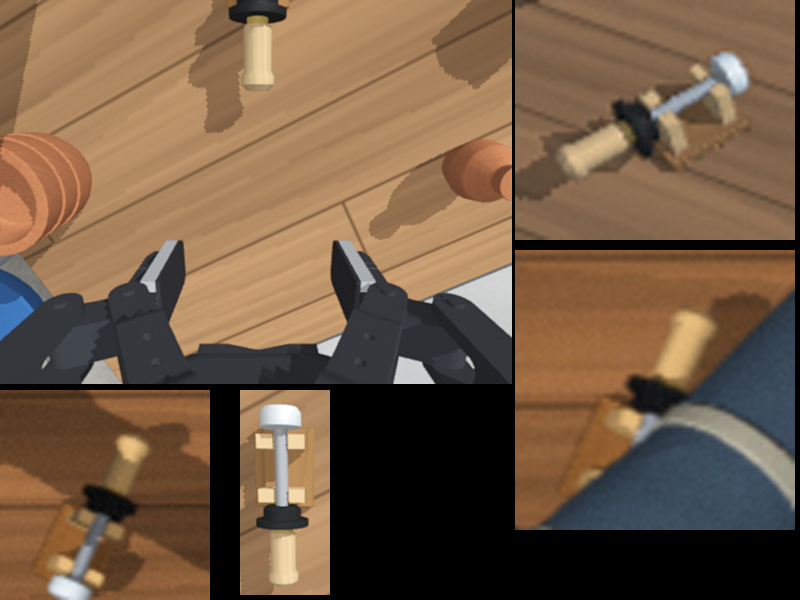

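The plunger still lies on its rest, in the wrist picture with its handle end at (258,88). The lift probably began before the fingers had closed. I'll check its pose numerically and grasp again with a longer close.

Run:
```python
from mv import *
f=pickle.load(open("pics/d.pkl","rb"))["wrist"];g=pickle.load(open("pics/w3.pkl","rb"))
def cen(f,box):
    u0,v0,u1,v1=box;h=cv2.cvtColor(f["image"],cv2.COLOR_RGB2HSV).astype(int)[v0:v1,u0:u1]
    im=f["image"].astype(int)[v0:v1,u0:u1];m=(im.max(2)<70)
    y,x=np.nonzero(m);return x.mean()+u0,y.mean()+v0,m.sum(),y.max()+v0
def rows(f,box):
    u0,v0,u1,v1=box;im=f["image"].astype(int)
    out=[]
    for v in range(v0,v1,6):
        m=(im[v,u0:u1,0]>200)&(im[v,u0:u1,2]>110);x=np.nonzero(m)[0]
        if len(x):out.append((v,x.min()+u0,x.max()+u0))
    return out
print(cen(g,(190,130,255,162)),rows(g,(195,160,250,222)))
print(rows(f,(225,20,290,100)))
for F,uv in((g,(223.4,215)),(f,(258.3,90)),(f,(257.8,11))):print(ray(F,uv,.045))
s=robot.observe();print(cmd(s,*tgt(.5419,-.3752,.07,63.33)))
```

```text
(np.float64(221.53626149131767), np.float64(147.46986721144026), np.int64(979), np.int64(158)) [(160, np.int64(238), np.int64(239)), (166, np.int64(223), np.int64(235)), (172, np.int64(216), np.int64(235)), (178, np.int64(216), np.int64(235)), (184, np.int64(216), np.int64(235)), (190, np.int64(215), np.int64(235)), (196, np.int64(215), np.int64(235)), (202, np.int64(215), np.int64(237)), (208, np.int64(214), np.int64(237))]
[(26, np.int64(259), np.int64(266)), (32, np.int64(252), np.int64(271)), (38, np.int64(252), np.int64(271)), (44, np.int64(252), np.int64(271)), (50, np.int64(252), np.int64(270)), (56, np.int64(252), np.int64(270)), (62, np.int64(252), np.int64(270)), (68, np.int64(252), np.int64(270)), (74, np.int64(249), np.int64(272)), (80, np.int64(250), np.int64(273))]
[ 0.57862176 -0.39354356  0.045     ]
[ 0.57789934 -0.39317821  0.045     ]
[ 0.50861247 -0.35876092  0.045     ]
[0.5932, 0.0077, 0.8843, 0.0019, 0.0002, -0.0016]
```

Call:
carry_out([
  [[0.3,0,0.1,0,0,0],[0.59,0.008,0.2,0,0,0],[0.593,0.008,0.45,0,0,0],[0.593,0.008,0.7,0,0,0],[0.593,0.008,0.88,0,0,0],[0.593,0.008,0.88,0,0,0],[0.593,0.008,0.88,0,0,0]],
])

```text
clock: 17.5
position: [0.5437, -0.3764, 0.0724]
tcp_rot: [0.232, 0.973, 0.001, 0.002]
ft_force: [0.5, -0.4, 0.4]
grip_width: 0.0679
grasp_force: 0.0
```

Run:
```python
from mv import *
s=robot.observe();print(s["position"],cmd(s,*tgt(.5419,-.3752,.020,63.33)))
```

```text
[ 0.54365397 -0.3763767   0.07240818] [0.0114, 0.0005, 0.262, 0.0015, 0.0017, -0.0012]
```

Call:
carry_out([
  [[0.01,0,0.09,0,0,0],[0.01,0,0.18,0,0,0],[0.01,0,0.26,0,0,0],[0.01,0,0.26,0,0,0],[0.01,0,0.26,0,0,0]],
])

```text
clock: 18.12
position: [0.5416, -0.3749, 0.0184]
tcp_rot: [0.232, 0.973, 0.001, 0.001]
ft_force: [-0.0, -0.3, -0.3]
grip_width: 0.0686
grasp_force: 0.0
```

Call:
carry_out([
  [[0,0,0,0,0,0],[0,0,0,0,0,0],[0,0,0,0,0,0],[0,0,0,0,0,0],[0,0,0,0,0,0],[0,0,0,0,0,0],[0,0,0,0,0,0],[0,0,0,0,0,0]],
], grip=-1, force=80)

```text
clock: 19.12
position: [0.5418, -0.3749, 0.0186]
tcp_rot: [0.232, 0.973, 0.001, 0.001]
ft_force: [0.6, -1.6, 2.1]
grip_width: 0.0253
grasp_force: 77.3
```

Call:
carry_out([
  [[0,0,-0.05,0,0,0],[0,0,-0.1,0,0,0],[0,0,-0.2,0,0,0],[0,0,-0.4,0,0,0],[0,0,-0.6,0,0,0],[0,0,-0.8,0,0,0],[0,0,-0.8,0,0,0]],
])

```text
clock: 20.0
position: [0.5425, -0.3769, 0.1831]
tcp_rot: [0.232, 0.973, 0.0, 0.005]
ft_force: [-0.4, -0.7, -3.7]
grip_width: 0.0254
grasp_force: 77.1
```

Run:
```python
from mv import *
s=robot.observe();p,r=plpose(.19)
print(s["position"],p,cmd(s,p,r),s["grip_width"],s["grasp_force"])
f=robot.grab_frame("wrist");pickle.dump(dict(f,s=s),open("pics/w4.pkl","wb"))
# predicted plunger axis points at tool coords: x=+(154-xp), z=-.0264+... relative
Rc=R.from_quat(s["tcp_rot"])
P=lambda xp,zo:s["position"]+Rc.apply([.154-xp,0,zo])
print("pred piston,collar",[proj(f,P(x,-.0264)).round(1).tolist() for x in(.0,.01,.119,.144)])
im=f["image"].astype(int);cv2.imwrite("pics/w4.png",im[:,:,::-1])
blk=(im.max(2)<70);wh=(im.min(2)>205)&(im.max(2)-im.min(2)<25)
for v in range(0,200,6):
    x=np.nonzero(blk[v,150:350])[0]+150;y=np.nonzero(wh[v,150:350])[0]+150
    print(v,(x.min(),x.max(),len(x)) if len(x) else '',(y.min(),y.max(),len(y)) if len(y) else '')
```

```text
[ 0.54253088 -0.37688642  0.18312894] [ 0.66071979 -0.13164433  0.26674641] [0.022, 1.3622, -0.4142, 0.1083, -0.2752, 0.3337] 0.02538082346733813 77.1347633516416
pred piston,collar [[[253.1, -147.7]], [[253.3, -112.8]], [[254.1, 180.2]], [[254.3, 230.8]]]
0  (np.int64(252), np.int64(265), 14)
6  (np.int64(252), np.int64(265), 14)
12  (np.int64(253), np.int64(265), 13)
18  (np.int64(252), np.int64(265), 14)
24  (np.int64(253), np.int64(266), 14)
30  (np.int64(253), np.int64(266), 14)
36  (np.int64(253), np.int64(266), 14)
42  (np.int64(253), np.int64(266), 14)
48  (np.int64(253), np.int64(266), 14)
54  (np.int64(254), np.int64(266), 13)
60  (np.int64(254), np.int64(266), 13)
66  (np.int64(254), np.int64(266), 13)
72  (np.int64(254), np.int64(266), 13)
78  (np.int64(254), np.int64(266), 13)
84  (np.int64(255), np.int64(267), 13)
90  (np.int64(255), np.int64(267), 13)
96  (np.int64(255), np.int64(267), 13)
102  (np.int64(255), np.int64(267), 13)
108  (np.int64(256), np.int64(267), 12)
114  (np.int64(256), np.int64(267), 12)
120  (np.int64(256), np.int64(267), 12)
126  (np.int64(256), np.int64(267), 12)
132  (np.int64(257), np.int64(267), 11)
138 (np.int64(230), np.int64(283), 22) (np.int64(256), np.int64(268), 13)
144 (np.int64(215), np.int64(297), 83) 
150 (np.int64(210), np.int64(301), 92) 
156 (np.int64(211), np.int64(301), 91) 
162 (np.int64(211), np.int64(301), 91) 
168 (np.int64(210), np.int64(309), 100) 
174 (np.int64(194), np.int64(320), 127) 
180 (np.int64(192), np.int64(319), 128) 
186 (np.int64(193), np.int64(319), 127) 
192 (np.int64(193), np.int64(319), 127) 
198 (np.int64(198), np.int64(309), 112) [ WARN:0@1.906] global loadsave.cpp:1063 imwrite_ Unsupported depth image for selected encoder is fallbacked to CV_8U.
```

Call:
carry_out([
  [[0,0.05,-0.2,0,0,0],[0,0.2,-0.41,0,0,0],[0.02,0.4,-0.41,0.02,-0.05,0.06],[0.02,0.6,-0.41,0.04,-0.1,0.12],[0.02,0.8,-0.41,0.06,-0.15,0.18],[0.02,1,-0.41,0.08,-0.2,0.24],[0.02,1,-0.41,0.1,-0.25,0.3],[0.02,1,-0.41,0.108,-0.275,0.333],[0.02,1,-0.41,0.108,-0.275,0.333]],
])

```text
clock: 21.18
position: [0.6266, -0.1922, 0.2584]
tcp_rot: [0.533, 0.793, -0.17, 0.243]
ft_force: [0.3, -0.6, -3.0]
grip_width: 0.0254
grasp_force: 77.6
```

Run:
```python
from mv import *
s=robot.observe();p,r=plpose(.19,-.005)
print(s["position"],s["joint_positions"].round(2),p,cmd(s,p,r),s["grip_width"],s["ft_force"])
```

```text
[ 0.62655428 -0.1922381   0.25841046] [-0.93  0.55  1.26  1.86 -0.03  0.74  0.59] [ 0.66178018 -0.13430898  0.26265065] [0.1534, 0.2716, -0.1345, -0.0026, -0.0043, 0.0049] 0.025381063958794105 [ 0.28789489 -0.61741756 -2.98070947]
```

Call:
carry_out([
  [[0.05,0.09,-0.04,0,0,0],[0.1,0.18,-0.09,0,0,0],[0.153,0.272,-0.134,0,0,0],[0.153,0.272,-0.134,0,0,0],[0.153,0.272,-0.134,0,0,0]],
])

```text
clock: 21.8
position: [0.6627, -0.1375, 0.2655]
tcp_rot: [0.535, 0.791, -0.169, 0.245]
ft_force: [-0.3, 0.7, -2.8]
grip_width: 0.0255
grasp_force: 77.6
```

```bash
cat > chk.py <<'E'
from mv import *
x,dz,dy=map(float,sys.argv[1:4])
s=robot.observe();p,r=plpose(x,dz,dy)
print(s["clock"],s["joint_positions"].round(2),cmd(s,p,r),s["grip_width"],s["ft_force"].round(1))
Rb,o=barrel(*B);print("tcp in barrel",(Rb.T@(s["position"]-o)).round(4))
E
python3 chk.py .19 -.005 0
python3 - <<'E'
from mv import *
Rb,o=barrel(*B);s=robot.observe();r=R.from_quat(s["tcp_rot"])
for n in("scene","top","wrist"):
    f=robot.grab_frame(n);pickle.dump(dict(f,s=s),open(f"pics/e_{n}.pkl","wb"))
    P=np.array([s["position"]+r.apply([.154-x,0,-.024]) for x in(0,.01,.02,.06,.119)])
    print(n,proj(f,P).round(1).tolist(),"mouth",proj(f,o+Rb@[.135,0,0]).round(1).tolist())
    c=proj(f,P)[1];im=f["image"].astype(int);u,v=c.round().astype(int)
    if n!="wrist":
        sub=im[max(v-16,0):v+17,u-16:u+17];m=(sub.min(2)>150)&(sub.max(2)-sub.min(2)<35)
        y,x=np.nonzero(m);print("white",x.mean()+u-16,y.mean()+max(v-16,0),len(x),x.min()+u-16,x.max()+u-16,y.min()+v-16,y.max()+v-16)
        for row in m:print(''.join('#' if k else '.' for k in row))
E
```

```text
21.8 [-0.96  0.61  1.24  1.77 -0.06  0.83  0.53] [0.0216, 0.002, 0.0021, -0.0019, -0.0032, 0.0022] 0.025517173759168666 [-0.3  0.7 -2.8]
tcp in barrel [ 0.3483 -0.0004 -0.0236]
scene [[223.3, 173.3], [220.5, 172.2], [217.6, 171.0], [206.0, 166.2], [188.2, 158.9]] mouth [[239.2, 180.6]]
white 218.01020408163265 169.83673469387756 98 204 235 156 178
...............................#.
...............................#.
.................................
.................................
.................................
.................................
.................................
.................................
##...............................
####.............................
######...........###.............
..#######........####............
.....######......#####...........
.......#######...#####...........
..........###....#####...........
............#...######...........
................######...........
................######...........
................#####............
...............######............
...............#####.............
................###..............
.................#...............
.................................
.................................
.................................
.................................
.................................
.................................
.................................
.................................
.................................
.................................
top [[276.4, 183.9], [279.1, 182.5], [281.9, 181.1], [293.4, 175.4], [311.0, 166.6]] mouth [[260.5, 191.4]]<stdin>:10: RuntimeWarning: Mean of empty slice.
  ret = ret.dtype.type(ret / rcount)
Traceback (most recent call last):
ValueError: zero-size array to reduction operation minimum which has no identity
```

Call:
carry_out([
  [[0.08,0.002,0,-0.002,-0.003,0.002],[0.16,0.002,0,-0.002,-0.003,0.002],[0.24,0.002,0,-0.002,-0.003,0.002],[0.28,0.002,0,-0.002,-0.003,0.002],[0.31,0.002,0,-0.002,-0.003,0.002],[0.34,0.002,0,-0.002,-0.003,0.002],[0.37,0.002,0,-0.002,-0.003,0.002],[0.37,0.002,0,-0.002,-0.003,0.002]],
])

```text
clock: 22.9
position: [0.6405, -0.0801, 0.2232]
tcp_rot: [0.535, 0.79, -0.168, 0.249]
ft_force: [-0.3, -0.8, -3.9]
grip_width: 0.0251
grasp_force: 77.6
```

```bash
python3 chk.py .02 -.005 0
```

```text
22.9 [-1.07  0.64  1.24  1.86 -0.06  0.78  0.43] [0.4981, -0.0011, 0.0056, 0.0006, -0.0003, 0.0004] 0.02507638533856742 [-0.3 -0.8 -3.9]
tcp in barrel [ 0.2736  0.0003 -0.0229]
```

Call:
carry_out([
  [[0.025,0,0,0,0,0],[0.05,0,0,0,0,0],[0.075,0,0,0,0,0],[0.1,0,0,0,0,0],[0.125,0,0,0,0,0],[0.15,0,0,0,0,0],[0.175,0,0,0,0,0],[0.2,0,0,0,0,0],[0.2,0,0,0,0,0]],
])

```text
clock: 24.02
position: [0.6283, -0.0495, 0.2001]
tcp_rot: [0.535, 0.79, -0.168, 0.249]
ft_force: [1.0, 0.1, -2.7]
grip_width: 0.0254
grasp_force: 77.6
```

```bash
python3 chk.py .02 -.005 0
```

```text
24.025 [-1.13  0.67  1.24  1.9  -0.08  0.76  0.38] [0.2972, -0.001, 0.0058, 0.0006, -0.0003, 0.0006] 0.025378326727279358 [ 1.   0.1 -2.7]
tcp in barrel [ 0.2334  0.0003 -0.0229]
```

Call:
carry_out([
  [[0.03,0,0,0,0,0],[0.06,0,0,0,0,0],[0.09,0,0,0,0,0],[0.12,0,0,0,0,0],[0.15,0,0,0,0,0],[0.18,0,0,0,0,0],[0.2,0,0,0,0,0],[0.22,0,0,0,0,0],[0.24,0,0,0,0,0],[0.24,0,0,0,0,0]],
])

```text
clock: 25.28
position: [0.6138, -0.0132, 0.1728]
tcp_rot: [0.535, 0.79, -0.168, 0.249]
ft_force: [0.6, 0.2, -2.0]
grip_width: 0.0256
grasp_force: 77.6
```

```bash
python3 chk.py .02 -.005 0
```

```text
25.275 [-1.19  0.71  1.22  1.93 -0.11  0.75  0.33] [0.0585, -0.0009, 0.0056, 0.0006, -0.0003, 0.0004] 0.02558244819763937 [ 0.6  0.2 -2. ]
tcp in barrel [ 0.1857  0.0002 -0.0229]
```

Call:
carry_out([
  [[0.015,0,0,0,0,0],[0.03,0,0,0,0,0],[0.04,0,0,0,0,0],[0.05,0,0,0,0,0],[0.058,0,0,0,0,0],[0.066,0,0,0,0,0],[0.066,0,0,0,0,0]],
])

```text
clock: 26.15
position: [0.6104, -0.005, 0.1665]
tcp_rot: [0.535, 0.789, -0.169, 0.25]
ft_force: [2.1, -4.2, -1.4]
grip_width: 0.0254
grasp_force: 77.2
```

```bash
python3 chk.py .02 -.005 0
```

```text
26.15 [-1.2   0.72  1.22  1.94 -0.11  0.74  0.31] [0.0046, -0.0001, 0.0052, 0.0007, 0.0009, -0.0005] 0.025377191730291394 [ 2.1 -4.2 -1.4]
tcp in barrel [ 0.1749  0.     -0.023 ]
```

Call:
carry_out([
  [[0.01,0,0,0,0,0],[0.02,0,0,0,0,0],[0.03,0,0,0,0,0],[0.03,0,0,0,0,0],[0.03,0,0,0,0,0]],
])

```text
clock: 26.78
position: [0.6102, -0.0051, 0.1663]
tcp_rot: [0.536, 0.787, -0.169, 0.253]
ft_force: [6.4, -14.1, 2.8]
grip_width: 0.0257
grasp_force: 76.9
```

```bash
python3 chk.py .02 -.005 0
python3 - <<'E'
from mv import *
s=robot.observe();Rb,o=barrel(*B)
f=robot.grab_frame("wrist");im=f["image"].astype(int);pickle.dump(dict(f,s=s),open("pics/g.pkl","wb"))
print("pred collar/rim",proj(f,o+Rb@np.array([[.135,0,0],[.139,0,0],[.143,0,0],[.129,0,0],[.135,.03,0],[.135,-.03,0],[.143,0,.03],[.135,0,.029]]).T.reshape(3,-1) if 0 else (np.array([[.135,0,0],[.139,0,0],[.143,0,0],[.129,0,0],[.135,.03,0],[.135,-.03,0],[.143,0,.03],[.135,0,.029]])@Rb.T+o)).round(1).tolist())
for u in(230,256,280):print(u,im[100:230:2,u].mean(1).round().astype(int).tolist())
E
```

```text
26.775 [-1.21  0.72  1.22  1.94 -0.11  0.74  0.31] [0.0037, 0.0008, 0.0043, 0.0012, 0.004, -0.0023] 0.025672620248975535 [  6.4 -14.1   2.8]
tcp in barrel [ 0.1747 -0.0002 -0.0231]
pred collar/rim [[254.1, 172.2], [254.2, 180.6], [254.2, 188.8], [254.0, 159.5], [318.8, 172.0], [189.5, 172.5], [253.5, 211.1], [253.4, 190.3]]
230 [152, 149, 149, 149, 151, 152, 152, 154, 152, 152, 153, 155, 155, 138, 199, 196, 196, 196, 196, 196, 195, 196, 196, 196, 196, 196, 196, 196, 196, 196, 196, 196, 195, 196, 195, 168, 196, 197, 198, 199, 199, 200, 203, 197, 25, 47, 48, 47, 45, 47, 46, 45, 47, 45, 94, 163, 162, 164, 166, 167, 166, 166, 165, 166, 165]
256 [171, 170, 170, 167, 165, 163, 163, 163, 163, 164, 163, 161, 161, 153, 214, 211, 211, 210, 210, 210, 210, 210, 210, 210, 210, 210, 210, 211, 210, 210, 210, 211, 211, 210, 210, 199, 193, 208, 208, 208, 208, 208, 208, 210, 121, 43, 64, 53, 53, 52, 52, 50, 52, 51, 46, 159, 146, 217, 217, 216, 214, 212, 212, 212, 211]
280 [155, 152, 152, 153, 153, 154, 154, 154, 154, 153, 156, 155, 152, 166, 201, 200, 200, 200, 200, 200, 200, 200, 200, 200, 200, 200, 200, 200, 200, 200, 200, 200, 200, 200, 194, 182, 202, 203, 203, 204, 203, 203, 205, 150, 28, 58, 51, 49, 48, 49, 48, 47, 47, 44, 117, 189, 189, 188, 188, 189, 189, 188, 188, 189, 189]
```

The collar is against the rim: black begins at row 188, directly where the rim ends, and the push meets a firm 16 N stop. Release and retreat.

Call:
carry_out([
  [[-0.015,0,0,0,0,0],[-0.015,0,0,0,0,0],[-0.015,0,0,0,0,0],[-0.015,0,0,0,0,0],[-0.015,0,0,0,0,0],[-0.015,0,0,0,0,0],[-0.015,0,-0.2,0,0,0],[-0.015,0,-0.4,0,0,0],[-0.015,0,-0.6,0,0,0],[-0.015,0,-0.7,0,0,0],[-0.015,0,-0.7,0,0,0]],
], grip=0.5)

```text
clock: 28.2
position: [0.5798, 0.0746, 0.2792]
tcp_rot: [0.535, 0.79, -0.167, 0.249]
ft_force: [-0.0, 0.2, 0.0]
grip_width: 0.0641
grasp_force: 0.0
```

Run:
```python
from mv import *
s=robot.observe();Rb,o=barrel(*B);print(s["clock"],s["position"],s["grip_width"],s["ft_force"].round(1))
f=robot.grab_frame("wrist");im=f["image"].astype(int)
q=proj(f,np.array([[.135,0,.029],[.139,0,0],[.143,0,.03],[.174,0,0],[.214,0,0],[.129,0,.026]])@Rb.T+o);print(q.round(1).tolist())
v0=int(q[5][1])-12
print(v0,im[v0:v0+70,254].mean(1).round().astype(int).tolist())
v=int(q[1][1]);x=np.nonzero(im[v+3,150:350].max(1)<75)[0]+150;print(v+3,x.min(),x.max(),proj(f,np.array([[.139,.03,0],[.139,-.03,0]])@Rb.T+o).round(1).tolist())
for n,u in(("scene",1),("top",1)):
    g=robot.grab_frame(n);i2=pickle.load(open(f"pics/{n}.pkl","rb"))["image"].astype(int);d=abs(g["image"].astype(int)-i2).max(2)>40
    for k,z,c in(("bowl",.03,(.807,.083)),("vase",.05,(.772,-.189)),("roundie",.09,(.522,.312)),("brush",.01,(.42,-.06))):
        a,b=proj(g,[*c,z])[0].astype(int);print(n,k,d[b-8:b+9,a-8:a+9].mean().round(2))
```

```text
28.2 [0.57976243 0.07457124 0.27915495] 0.06410738532842175 [-0.   0.2  0. ]
[[254.0, 146.4], [254.3, 146.1], [254.0, 156.5], [254.3, 183.9], [254.3, 224.1], [254.0, 138.5]]
126 [206, 205, 205, 205, 205, 205, 205, 205, 205, 205, 204, 198, 193, 197, 198, 198, 199, 200, 198, 177, 106, 55, 56, 58, 56, 57, 53, 52, 54, 79, 110, 114, 128, 164, 186, 205, 207, 205, 203, 202, 202, 202, 202, 202, 204, 204, 205, 205, 205, 205, 205, 205, 205, 206, 206, 205, 205, 205, 205, 205, 206, 205, 205, 205, 205, 205, 205, 205, 205, 205]
149 224 287 [[287.8, 146.2], [220.7, 146.0]]
scene bowl 0.0
scene vase 0.0
scene roundie 0.0
scene brush 0.38
top bowl 0.0
top vase 0.0
top roundie 0.93
top brush 0.47
```

```bash
python3 -c "
from bench import robot
print(robot.finish_job())"
```

```text
the job is handed in; nothing more can be done
None
```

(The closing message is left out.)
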